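# Right the tipped flux bottle and hold the check lamp's shutter half open

### The arm

A 6-joint arm with a two-finger parallel gripper is mounted at the origin on the work surface. World frame = base frame: x ahead of the robot, y to its left, z up, the work surface at z = 0. Lengths are in m, angles in degrees, forces in N, time in s.
With the tool pointing down it reaches from about 0.4 to 0.825 m from the base axis. Payload 7 kg.
Tool frame: the origin (TCP) lies midway between the tips of the shut fingers; the grasp point (between the pads) lies 19 mm behind it; z points along the fingers, y is the line along which they close (so a half turn about z gives the same grasp; the last joint's range is limited). The gripper opens to 88 mm and grips with 3 to 60 N. Pads are 19 mm wide; open, the fingers measure 130 mm over their backs; the gripper's body (78 mm by 193 mm) begins 47 mm behind the grasp point.
Start: joints at [-52.477, 20.546, 0.682, 0, -70.136, -16.507], TCP at [0.242, -0.63, 0.227] pointing down, gripper open.
Joint ranges: [-176.03, 176.03], [-82.01, 121.73], [-58.28, 71.71], [-173.87, 95.51], [-174.79, -0.11], [-173.66, 173.66]. Speed limits (degrees/s): [136.94, 136.94, 172.46, 180, 180, 180].

### API

Orientations are given as a 3x3 rotation matrix whose columns are the frame's x, y, z axes.
In Python, from rig import robot gives the robot as it stands. Calls block until the motion is done:
- robot.goto(position, orientation): joint-space move of the TCP to a pose.
- robot.servo_line(position, ori=None, speed=0.15): straight line of the TCP; ori=None keeps the orientation; speed is the mean speed in m/s.
- robot.movej(angles): joint-space move.
- robot.move_gripper(opening): opening from 0.0 (shut) to 1.0 (fully open); the grip force is fixed at half the most; returns when the fingers have stopped.
- robot.dwell(seconds).
- robot.ik(position, orientation): joint angles nearest the present ones, or None.
- robot.grab_frame(name): name is "side" or "top" or "wrist"; returns (picture, depth): 480x640x3 uint8, red, green, blue; 480x640 float32, m along the optical axis (not along the pixel's ray), 0 where there is no reading.
- robot.camera_info(name): a dict with "vfov" (degrees; the focal length in pixels is half the picture's height over the tangent of half this angle, whatever the lens; pixels are square), "cx", "cy" (the principal point, pixels), "view" (4x4, takes a point from world to camera coordinates); the wrist camera has in their place "T_tool_cam" (4x4, takes a point from camera to tool coordinates, whose origin is the TCP and whose axes are the flange's). Camera axes: x right, y down, z forward; pixel columns grow to the right and rows downward; lengths in m; the calibration is good to about 2 mm. A picture is of the moment at which its call begins: read the wrist's pose just before it. camera_info takes no time and is no camera call.
A pose or a line that the arm cannot do raises robot.Unreachable and nothing moves.
- robot.job_done(): hands the job in; it is judged then, once.
Readings, each from a call of its own:
- robot.read_t(): time.
- robot.read_qpos(): joint angles.
- robot.read_qvel(): joint speeds.
- robot.read_effort(): joint torques, N m.
- robot.read_position(): TCP position.
- robot.read_tcp_rot(): TCP orientation.
- robot.read_force(): force on the tool from outside, world axes, zero at the start.
- robot.read_ft_torque(): the same for the moment, N m.
- robot.read_grip_width(): opening from 0.0 (shut) to 1.0 (fully open).
- robot.read_finger_force(): force on a finger pad.
Only numpy, scipy, OpenCV 4.12 (cv2) and the standard library are available. Lean on these libraries where they do the work, as an engineer would, in place of code of your own. Each camera call takes 0.05 s, during which the arm holds its last target. There are 200 camera calls.

### The job

One of the four flux bottles in the lane has tipped over: stand it upright on its empty marked place in line with the others and let go of it. Then, to light the row for a level check, slide the lamp's spring-return shutter by its tab to half travel, never opening it much beyond half, and finish while still holding it there. Leave the other bottles standing as they are and the rest of the bench undisturbed.

Things in the scene. Friction and masses are not known exactly. Their poses are not given: they have to be found in the camera images.
- tipped: The bottle that lies on its side: square amber bottle 34 x 34 mm, round black cap 22 mm across and 14 mm high; 70 mm tall, the square part is the lowest 52 mm; about 0.09 kg. Origin on its axis at mid height (35 mm from base); own z points from base to cap. At the start it lies flat across the lane, cap away from the robot, roughly over its empty place (origin 20 mm above the table).
- stand1: One of the three bottles that stand upright in the lane, same kind: square amber bottle 34 x 34 mm, round black cap 22 mm across and 14 mm high; 70 mm tall, the square part is the lowest 52 mm; about 0.09 kg. Origin on its axis at mid height (35 mm from base); own z points from base to cap. Leave it standing where it is.
- stand2: One of the three bottles that stand upright in the lane, same kind: square amber bottle 34 x 34 mm, round black cap 22 mm across and 14 mm high; 70 mm tall, the square part is the lowest 52 mm; about 0.09 kg. Origin on its axis at mid height (35 mm from base); own z points from base to cap. Leave it standing where it is.
- stand3: One of the three bottles that stand upright in the lane, same kind: square amber bottle 34 x 34 mm, round black cap 22 mm across and 14 mm high; 70 mm tall, the square part is the lowest 52 mm; about 0.09 kg. Origin on its axis at mid height (35 mm from base); own z points from base to cap. Leave it standing where it is.
- lane: The fixed bottle lane: a 3 mm thick grey mat 110 mm wide (its x) and 400 mm long (its y), with a rail 6 mm wide and 9 mm high along each long edge. Origin at the centre of its underside, on the table; its y axis runs along the row of places towards the lamp.
- place0 (a point): Centre of place 1 of 4 in the lane, on the mat's top (3 mm above the table), outlined by a white 44 mm square; places are 90 mm apart along the lane. Three are occupied; the free one is under or nearest the lying bottle.
- place1 (a point): Centre of place 2 of 4 in the lane, on the mat's top (3 mm above the table), outlined by a white 44 mm square; places are 90 mm apart along the lane. Three are occupied; the free one is under or nearest the lying bottle.
- place2 (a point): Centre of place 3 of 4 in the lane, on the mat's top (3 mm above the table), outlined by a white 44 mm square; places are 90 mm apart along the lane. Three are occupied; the free one is under or nearest the lying bottle.
- place3 (a point): Centre of place 4 of 4 in the lane, on the mat's top (3 mm above the table), outlined by a white 44 mm square; places are 90 mm apart along the lane. Three are occupied; the free one is under or nearest the lying bottle.
- lamp: The fixed check lamp at the lane's +y end: a black housing 170 mm long (its x) by 90 mm wide (its y), flat top 82 mm above the table. Origin: centre of underside. Its yellow window looks along -y to the bottles, covered by a steel shutter plate that slides along the lamp's x. Ticks on the top: half travel is the longest, middle one (lamp x = 0).
- shutter (a joint): Opening of the lamp's shutter: 0 = closed (where its spring always returns it), 0.060 m = fully open, grows as it slides along the lamp's +x axis (away from the robot); half travel is 0.030. The spring's push back rises from about 2 N closed to 6.5 N at half and 11 N fully open.
- tab (a point): Centre of the top of the shutter's upright grey grip tab, 123 mm above the table. The tab is 12 mm thick along the lamp's x (sliding direction), 24 mm wide along its y, and stands 36 mm above a thin carrier plate (40 mm along x, top 87 mm above the table), free on both sides. It moves with the shutter: lamp x = -0.030 closed, 0 half open; lamp y = -0.030.
- tin: Bystander: flat round metal tin, 52 mm across, 34 mm high, standing on the robot's side of the lane. Origin centre of underside.
- can: Bystander: can 56 mm across, 90 mm high, beyond the lamp on its +y side. Origin centre of underside.
- spool: Bystander: solder spool standing flat, 60 mm across, 32 mm high, near the robot. Origin centre of underside.
- board: Bystander: circuit board 60 x 120 mm, 11 mm high with its parts, lying beyond the lane. Origin centre of underside.
- driver: Bystander: screwdriver 160 mm long lying beyond the lane.
- brush: Bystander: brush 150 mm long lying to the robot's right.

How it is judged:
By the outcome, as a careful person would: the job done as asked, in the order asked, and still so for the second after the job is handed in, while the arm keeps its last pose, push and grip.
It also fails if it takes over 51 s, if anything falls off the work surface, if the arm or the gripper's body presses on something with over 40 N, if the wrist force passes 120 N, or if a joint passes its speed limit or range.

## Working session

There is one attempt and no reset: what is moved stays moved. The work goes in short steps, each a Python script; the robot and the scene stay as the last script left them, time stands still between calls to the robot, and variables do not carry over. Pictures are saved under pics/ and viewed, at most 10 in all, crops included, and the job is handed in when it is done.

```bash
mkdir -p pics; ls
python3 - <<'E'
from rig import robot
import cv2,numpy as np
for n in ("side","top"):
    p,d=robot.grab_frame(n); np.savez(f"{n}.npz",p=p,d=d,**{k:v for k,v in robot.camera_info(n).items()})
    cv2.imwrite(f"pics/{n}0.png",p[:,:,::-1]); print(robot.camera_info(n))
print(robot.camera_info("wrist"),robot.read_t())
E
```

```text
pics
{'vfov': 52.63442176385722, 'cx': 328.086256715707, 'cy': 242.22808186283987, 'view': array([[-0.9896494 , -0.14183946, -0.02180886,  0.5999247 ],
       [-0.08370943,  0.6940107 , -0.71508173,  0.13880382],
       [ 0.11656239, -0.7058546 , -0.69870058,  1.01881931],
       [ 0.        ,  0.        ,  0.        ,  1.        ]])}
{'vfov': 42.30955855807423, 'cx': 317.99265317604596, 'cy': 240.013803336593, 'view': array([[-1.79126722e-02, -9.99838416e-01, -1.50950966e-03,
        -1.92889956e-02],
       [-9.82443925e-01,  1.78814001e-02, -1.85699191e-01,
         5.96603743e-01],
       [ 1.85696177e-01, -1.84336014e-03, -9.82605481e-01,
         1.57803443e+00],
       [ 0.00000000e+00,  0.00000000e+00,  0.00000000e+00,
         1.00000000e+00]])}
{'vfov': 70.05195835644008, 'cx': 317.75317049033845, 'cy': 242.2878193573334, 'T_tool_cam': array([[ 5.98149737e-05, -9.64063400e-01, -2.65672275e-01,
         7.16032495e-02],
       [ 9.99998930e-01,  4.46025636e-04, -1.39337867e-03,
        -1.33482083e-04],
       [ 1.46180203e-03, -2.65671907e-01,  9.64062395e-01,
        -1.57512611e-01],
       [ 0.00000000e+00,  0.00000000e+00,  0.00000000e+00,
         1.00000000e+00]])} 0.1
```

View pics/top0.png

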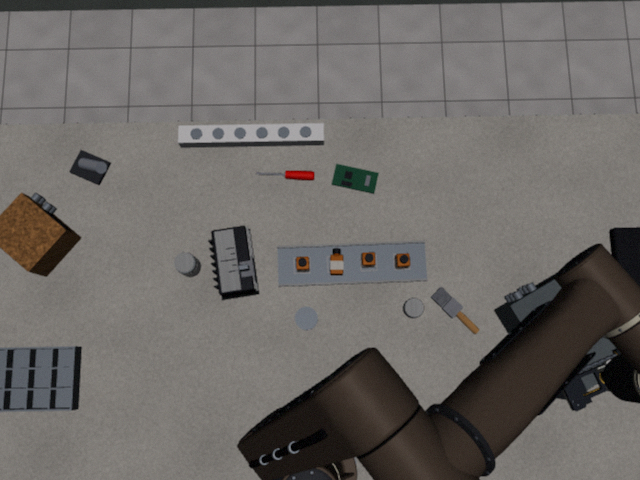

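View pics/side0.png

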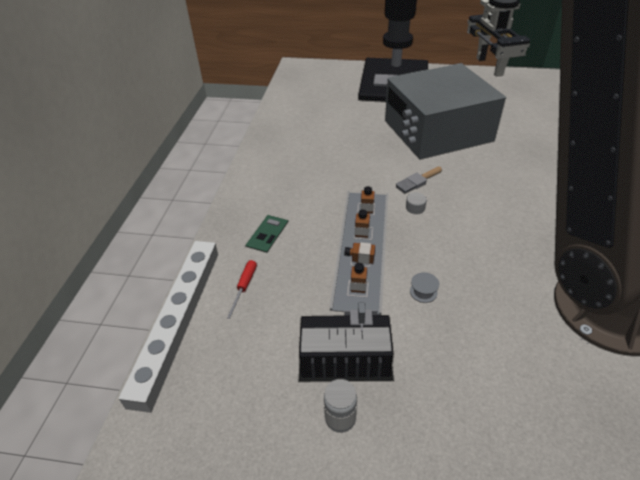

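Top: the lane spans columns 278–427 around row 264, with the lying bottle at (337,262) and its cap up, away from the robot. The standing bottles are at (302,264), (369,259) and (403,260), the lamp at (235,262), and the tab near (245,268). The side view shows the same layout. Next I get rough positions.

```bash
cat > h.py <<'E'
import numpy as np, cv2
def cam(info, T=None):
    f=240/np.tan(np.radians(info["vfov"]/2)); K=np.array([[f,0,float(info["cx"])],[0,f,float(info["cy"])],[0,0,1]])
    C=np.linalg.inv(info["view"]) if T is None else T@info["T_tool_cam"]
    return K,C
def at_z(K,C,uv,z):
    "pixel ray cut with the plane z"
    uv=np.atleast_2d(uv).astype(float); r=np.c_[uv,np.ones(len(uv))]@np.linalg.inv(K).T@C[:3,:3].T
    return C[:3,3]+r*((z-C[2,3])/r[:,2])[:,None]
def cloud(K,C,d):
    v,u=np.mgrid[:480,:640]; P=np.stack([(u-K[0,2])/K[0,0]*d,(v-K[1,2])/K[1,1]*d,d],-1)
    return P@C[:3,:3].T+C[:3,3]
def pose(robot):
    T=np.eye(4); T[:3,:3]=robot.read_tcp_rot(); T[:3,3]=robot.read_position(); return T
def proj(K,C,P):
    return cv2.projectPoints(np.asarray(P,float).reshape(-1,1,3),cv2.Rodrigues(C[:3,:3].T)[0],-C[:3,:3].T@C[:3,3],K,None)[0][:,0]
E
python3 - <<'E'
from h import *
from rig import robot
z=np.load("top.npz"); K,C=cam(z)
np.set_printoptions(precision=3,suppress=True)
print(at_z(K,C,[(278,247),(425,242),(427,281),(279,287)],.009))
print("bot",at_z(K,C,[(302,263),(337,262),(369,258),(403,260)],.04), "lamp",at_z(K,C,[(212,230),(247,227),(259,292),(222,298)],.08))
print(robot.read_tcp_rot())
for R in ([[1,0,0],[0,-1,0],[0,0,-1]],[[0,1,0],[1,0,0],[0,0,-1]],[[-1,0,0],[0,1,0],[0,0,-1]],[[0,-1,0],[-1,0,0],[0,0,-1]]):
    print(robot.ik([.45,.05,.35],np.array(R,float)),robot.ik([.58,.05,.35],np.array(R,float)))
E
```

```text
[[ 0.588  0.078  0.009]
 [ 0.594 -0.32   0.009]
 [ 0.488 -0.32   0.009]
 [ 0.479  0.076  0.009]]
bot [[ 0.538  0.013  0.04 ]
 [ 0.539 -0.079  0.04 ]
 [ 0.548 -0.164  0.04 ]
 [ 0.541 -0.254  0.04 ]] lamp [[0.623 0.245 0.08 ]
 [0.629 0.154 0.08 ]
 [0.459 0.123 0.08 ]
 [0.446 0.217 0.08 ]]
[[-0.934 -0.359 -0.001]
 [-0.359  0.934  0.001]
 [ 0.     0.001 -1.   ]]
[ 31.403  -4.584 -13.323   0.    -81.261  58.597] [ 24.164   8.671   0.551   0.    -81.88   65.836]
[ 31.403  -4.584 -13.323   0.    -81.261 148.597] [ 24.164   8.671   0.551   0.    -81.88  155.836]
[  31.403   -4.584  -13.323    0.     -81.261 -121.403] [  24.164    8.671    0.551    0.     -81.88  -114.164]
[ 31.403  -4.584 -13.323   0.    -81.261 -31.403] [ 24.164   8.671   0.551   0.    -81.88  -24.164]
```

Run:
```python
from h import *
from rig import robot
D=np.array([[-1,0,0],[0,1,0],[0,0,-1.]])
robot.goto([.49,-.03,.32],D)
T=pose(robot); p,d=robot.grab_frame("wrist"); np.savez("w1.npz",p=p,d=d,T=T,**robot.camera_info("wrist"))
cv2.imwrite("pics/w1.png",p[:,:,::-1]); print(robot.read_t(),robot.read_qpos())
np.set_printoptions(precision=1,suppress=True)
def Rt(a,f=1,yaw=0):  # tool z=(-sin a,0,-cos a), y=f*world y
    z=np.array([-np.sin(a),0,-np.cos(a)]); y=np.array([0,f,0.]); return np.c_[np.cross(y,z),y,z]
for f in (1,-1):
  for a in (45,0,-45):
    R=Rt(np.radians(a),f); g=np.array([.545,-.08,.03 if a>0 else .045]); 
    for dz in (0,.1): print(f,a,dz,robot.ik(g+R[:,2]*.019+[0,0,dz],R))
```

```text
2.4833 [ 1.94306500e+01 -4.41219408e-05 -1.27786609e+01  2.63221953e-03
 -7.72436634e+01 -1.09478434e+02]
1 45 0 [  8.   47.6   6.3  -5.7 -93.4 -96. ]
1 45 0.1 [   8.    41.6    9.1   -5.8 -102.2  -96.9]
1 0 0 [  12.    21.3  -28.7    0.   -40.  -102. ]
1 0 0.1 [  12.    14.   -22.9    0.   -53.1 -102. ]
1 -45 0 [ -24.3   15.4  -36.6 -104.1  -17.5   32.5]
1 -45 0.1 None
-1 45 0 [  8.   47.6   6.3  -5.7 -93.4  84. ]
-1 45 0.1 [   8.    41.6    9.1   -5.8 -102.2   83.1]
-1 0 0 [ 12.   21.3 -28.7   0.  -40.   78. ]
-1 0 0.1 [ 12.   14.  -22.9   0.  -53.1  78. ]
-1 -45 0 [ -24.3   15.4  -36.6 -104.1  -17.5 -147.5]
-1 -45 0.1 None
```

View pics/w1.png

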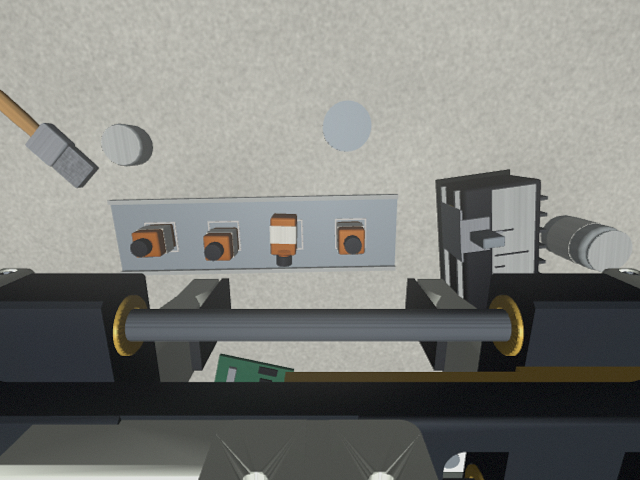

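Wrist view, with up meaning towards the robot: the lane runs from (110,200) to (396,267). The lying bottle is at (284,237) with its cap at (284,260), the standing caps at (142,247), (214,250) and (352,243), and the tab at (488,239). Next I measure these from the depth.

Run:
```python
from h import *
from rig import robot
np.set_printoptions(precision=4,suppress=True)
def Rt(a,f=1):
    z=np.array([-np.sin(a),0,-np.cos(a)]); y=np.array([0,f,0.]); return np.c_[np.cross(y,z),y,z]
z=np.load("w1.npz"); K,C=cam(z,z["T"]); P=cloud(K,C,z["d"]); p=z["p"].astype(int)
np.save("P1.npy",P)
X,Y,Z=P[...,0],P[...,1],P[...,2]
roi=np.zeros(Z.shape,bool); roi[185:275,90:640]=1
print("table z",np.median(Z[20:80,200:300]))
for n,(u0,u1,v0,v1) in dict(s3=(125,180,220,265),s2=(200,242,215,268),lie=(262,305,205,270),s1=(330,370,215,262)).items():
    m=np.zeros_like(roi); m[v0:v1,u0:u1]=1
    if n!="lie":
        c=m&(Z>.068)&(Z<.08); q=P[c]; r=cv2.minEnclosingCircle(q[:,:2].astype(np.float32)); print(n,c.sum(),q.mean(0),r)
    else:
        c=m&(Z>.012); q=P[c]; print(n,c.sum(),cv2.minAreaRect(q[:,:2].astype(np.float32)),np.percentile(q[:,2],[50,95]))
        t=q[q[:,2]>.033]; print("body top",cv2.minAreaRect(t[:,:2].astype(np.float32)), t[:,:2].min(0),t[:,:2].max(0))
# mat + rails: z 6mm..12
m=roi&(X>.46)&(X<.62)&(Y<.09)&(Y>-.35)&(Z>-.001)&(Z<.02); sat=p[...,2]-p[...,0]
mat=m&(sat>8); q=P[mat]; print("mat",mat.sum(),cv2.minAreaRect(q[:,:2].astype(np.float32)),np.median(q[:,2]))
w=m&(p.min(-1)>185)
cv2.imwrite("pics/mask.png",(mat*120+w*135).astype(np.uint8))
t=(Z>.115)&(Z<.13)&(np.indices(Z.shape)[0]<270)&(np.indices(Z.shape)[1]>430); print("tab",t.sum(),cv2.minAreaRect(P[t][:,:2].astype(np.float32)),P[t].mean(0))
t=(Z>.076)&(Z<.0845)&(np.indices(Z.shape)[0]<300)&(np.indices(Z.shape)[1]>430)&(np.indices(Z.shape)[1]<545); print("lamp",cv2.minAreaRect(P[t][:,:2].astype(np.float32)))
for a in (50,55,60):
  for s in (1,-1):
    A=np.radians(a if s>0 else a-90); R=Rt(A)
    g=np.array([.545,-.08,.026 if s>0 else .045])
    for dz in (0,.08): print(a,s,dz,robot.ik(g+R[:,2]*.019+[0,0,dz],R))
```

```text
table z -0.0006135941060377015
s3 261 [ 0.5378 -0.2515  0.0725] ((0.5383129715919495, -0.2521444261074066), 0.011275773867964745)
s2 247 [ 0.5424 -0.1613  0.0725] ((0.5427928566932678, -0.16173970699310303), 0.010868223384022713)
lie 1257 ((0.49475470185279846, -0.06958641111850739), (0.041910216212272644, 0.1659141629934311), 77.11431884765625) [0.0364 0.0381]
body top ((0.4866190254688263, -0.06760816276073456), (0.04168194159865379, 0.14917024970054626), 77.11431884765625) [ 0.4186 -0.0958] [ 0.5589 -0.0307]
s1 241 [0.534  0.0112 0.0724] ((0.534578800201416, 0.011516341008245945), 0.010920093394815922)
mat 13146 ((0.5388169884681702, -0.12063507735729218), (0.09881921112537384, 0.40067365765571594), 1.1082583665847778) 0.0027076098882222455
tab 290 ((0.5166816115379333, 0.1577790081501007), (0.01256360299885273, 0.02449582703411579), 8.174033164978027) [0.5159 0.1567 0.1214]
lamp ((0.5276433229446411, 0.19052356481552124), (0.14265841245651245, 0.10409971326589584), 10.066933631896973)
50 1 0 [  7.813   50.8996   9.5504  -6.0416 -98.3415 -95.9201]
50 1 0.08 [   7.8094   45.8986   11.2334   -6.1859 -104.988   -96.6436]
50 -1 0 None
50 -1 0.08 None
55 1 0 [   7.6226   53.909    12.7517   -6.4165 -103.5213  -95.8957]
55 1 0.08 [   7.617    48.8525   14.0599   -6.6286 -109.8455  -96.6455]
55 -1 0 None
55 -1 0.08 None
60 1 0 [   7.4595   56.8898   15.7894   -6.8116 -108.5654  -95.9236]
60 1 0.08 [   7.4517   51.7529   16.6918   -7.0935 -114.5611  -96.7027]
60 -1 0 None
60 -1 0.08 None
```

Run:
```python
from h import *
P=np.load("P1.npy"); X,Y,Z=P[...,0],P[...,1],P[...,2]
m=np.zeros(Z.shape,bool); m[208:272,262:310]=1
for lo in (.012,.03,.033):
    c=m&(Z>lo)&(Z<.045)&(X>.49)&(X<.60); n,l,s,_=cv2.connectedComponentsWithStats(c.astype(np.uint8)); k=1+s[1:,4].argmax()
    q=P[l==k]; print(lo,len(q),cv2.minAreaRect(q[:,:2].astype(np.float32)),q.min(0),q.max(0))
    if lo>.031: # body: axis by strip edges
        for x in np.arange(q[:,0].min()+.004,q[:,0].max()-.003,.006):
            s=q[abs(q[:,0]-x)<.003]; print("%.3f  %.4f %.4f z%.4f"%(x,s[:,1].min(),s[:,1].max(),np.median(s[:,2])))
from rig import robot
def Rt(a,f=1):
    a=np.radians(a); z=np.array([-np.sin(a),0,-np.cos(a)]); y=np.array([0,f,0.]); return np.c_[np.cross(y,z),y,z]
for a,f,zz in ((55,1,.027),(55,1,.15),(35,-1,.15),(35,-1,.043)):
    R=Rt(a,f); print(robot.ik(np.array([.54,-.08,zz])+R[:,2]*.019,R))
```

```text
0.012 1243 ((0.5414453744888306, -0.07846227288246155), (0.034151170402765274, 0.07026859372854233), 87.60575103759766) [ 0.50608071 -0.09583646  0.01212997] [ 0.57660011 -0.06077306  0.03933159]
0.03 982 ((0.5324914455413818, -0.07822145521640778), (0.0340266115963459, 0.05213696137070656), 87.8688735961914) [ 0.50608071 -0.09583646  0.03044958] [ 0.55887231 -0.06115515  0.03933159]
0.033 960 ((0.5325680375099182, -0.07809768617153168), (0.033908963203430176, 0.05194026231765747), 87.6962890625) [ 0.50608071 -0.09583646  0.03307966] [ 0.55887231 -0.06115515  0.03933159]
0.510  -0.0941 -0.0612 z0.0363
0.516  -0.0943 -0.0613 z0.0369
0.522  -0.0944 -0.0613 z0.0368
0.528  -0.0947 -0.0613 z0.0370
0.534  -0.0949 -0.0614 z0.0369
0.540  -0.0950 -0.0615 z0.0367
0.546  -0.0955 -0.0618 z0.0366
0.552  -0.0958 -0.0619 z0.0368
[   7.66844405   53.48659673   11.89886132   -6.44353086 -103.08973827
  -95.88130037]
[   7.65823156   45.94128872   14.50663464   -6.8197499  -113.17623837
  -97.10494144]
[  8.63475502  34.04121416   3.00586883  -4.95012151 -93.64477997
  82.59374324]
[  8.63417822  40.3686064   -1.19907078  -4.97534129 -83.15175098
  83.50441768]
```

```bash
cat >> h.py <<'E'
def Rz(d): return cv2.Rodrigues(np.array([0,0,np.radians(d)]))[0]
def Rt(a,f=1,yaw=0):
    a=np.radians(a); z=np.array([-np.sin(a),0,-np.cos(a)]); y=np.array([0,f,0.]); return Rz(yaw)@np.c_[np.cross(y,z),y,z]
def M(R,p): T=np.eye(4); T[:3,:3]=R; T[:3,3]=p; return T
YB=-2.3; O=np.array([.5414,-.0785,.020])
Tb0=M(Rz(YB)@np.array([[0,0,1],[0,1,0],[-1,0,0.]]),O)
Rg=Rt(55,1,YB); G=O+Rz(YB)@[.003,0,.007]; Tg=M(Rg,G+.019*Rg[:,2])
Tb1=M(Rz(1.1)@np.diag([-1,-1,1.]),[.538,-.0756,.038])
Tp=Tb1@np.linalg.inv(Tb0)@Tg
E
python3 - <<'E'
from h import *
from rig import robot
np.set_printoptions(precision=3,suppress=True)
R=Tg[:3,:3]; g=Tg[:3,3]; print(g,Tp)
for dz in (0,.12): print(robot.ik(Tp[:3,3]+[0,0,dz],Tp[:3,:3]))
robot.move_gripper(.58)
robot.goto(g-R[:,2]*.10+[0,0,.10],R)
robot.servo_line(g-R[:,2]*.08,speed=.2)
robot.servo_line(g,speed=.1)
print(robot.read_position()-g,robot.read_force(),robot.read_t())
robot.move_gripper(0); print(robot.read_grip_width()*88,robot.read_finger_force(),robot.read_force())
robot.servo_line(g+[0,0,.15],speed=.15)
print(robot.read_grip_width()*88,robot.read_force(),robot.read_t())
p,d=robot.grab_frame("wrist"); cv2.imwrite("pics/w2.png",p[:,:,::-1])
E
```

```text
[ 0.529 -0.078  0.016] [[ 0.819  0.019 -0.573  0.534]
 [ 0.016 -1.    -0.011 -0.076]
 [-0.574  0.    -0.819  0.025]
 [ 0.     0.     0.     1.   ]]
[  9.24   40.793  -0.742  -4.691 -83.216  83.873]
[  9.24   33.821   4.09   -4.676 -94.981  82.91 ]
[ 0.001 -0.     0.   ] [ 0.811 -0.64  -0.384] 6.075
34.09264986865149 29.999755024909973 [1.366 0.922 0.93 ]
33.88914278307 [-0.815 -0.302 -0.174] 7.6583
```

View pics/w2.png

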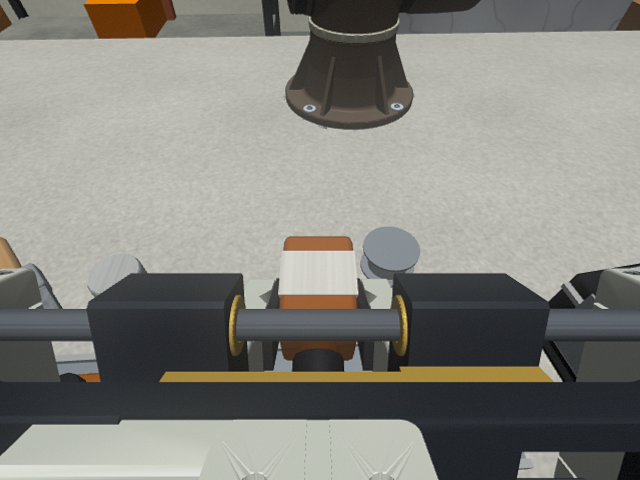

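The bottle is held squarely between the pads, centred at (318,280). Next: spin it upright at height and set it down.

Run:
```python
from h import *
from rig import robot
np.set_printoptions(precision=3,suppress=True)
R=Tp[:3,:3]; t=Tp[:3,3]
robot.goto(t+[0,0,.15],R); print(robot.read_t(),robot.read_grip_width()*88)
robot.servo_line(t+[0,0,.003],speed=.12); robot.dwell(.2)
f0=robot.read_force(); print(f0)
for k in range(1,7):
    robot.servo_line(t+[0,0,.003-.001*k],speed=.02); f=robot.read_force(); print(k,f-f0)
    if f[2]-f0[2]>3: break
p,d=robot.grab_frame("side"); cv2.imwrite("pics/s2.png",cv2.resize(p[150:330,300:440,::-1],None,fx=3,fy=3))
print(robot.read_t())
```

```text
10.3833 33.70295561745408
[-0.225 -0.821 -0.651]
1 [ 0.048  0.569 -0.609]
2 [1.132 1.055 0.017]
3 [-0.091  2.014  6.434]
12.7583
```

View pics/s2.png

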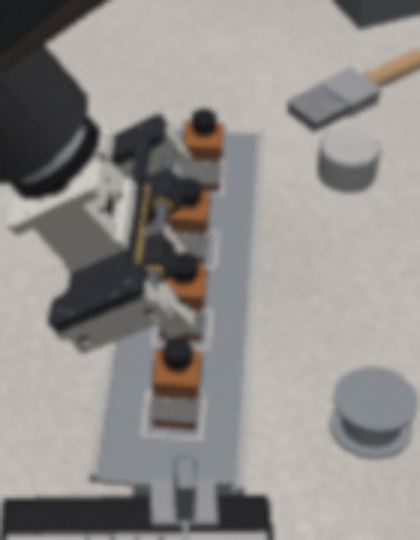

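Side crop: the bottle stands upright in line with its neighbours, its cap at (182,267), with the gripper leaning in from the far side. Next I release it, back out, and look at the row and lamp.

Run:
```python
from h import *
from rig import robot
np.set_printoptions(precision=4,suppress=True)
R=Tp[:3,:3]; t=robot.read_position()
robot.move_gripper(.58); print(robot.read_force())
robot.servo_line(t-R[:,2]*.09,speed=.1)
robot.servo_line(t-R[:,2]*.10+[0,0,.12],speed=.25)
robot.goto([.53,.05,.32],np.diag([1,-1,-1.])); robot.dwell(.2)
T=pose(robot); p,d=robot.grab_frame("wrist"); K,C=cam(robot.camera_info("wrist"),T)
cv2.imwrite("pics/w3.png",p[:,:,::-1]); P=cloud(K,C,d); np.savez("w3.npz",p=p,P=P,K=K,C=C)
X,Y,Z=P[...,0],P[...,1],P[...,2]; v=np.indices(Z.shape)[0]<275
c=v&(Z>.068)&(Z<.08)&(Y<.06)&(X>.5)&(X<.58); n,l,s,ce=cv2.connectedComponentsWithStats(c.astype(np.uint8))
for k in range(1,n):
    if s[k,4]>60: print("cap",s[k,4],P[l==k].mean(0))
c=v&(Z>.115)&(Z<.13)&(Y>.1); print("tab",cv2.minAreaRect(P[c][:,:2].astype(np.float32)),P[c].mean(0))
c=v&(Z>.078)&(Z<.0845)&(Y>.1); print("lamp",cv2.minAreaRect(P[c][:,:2].astype(np.float32)))
print(robot.read_t())
```

```text
[-0.6114  0.5294 -0.0545]
cap 286 [ 0.5432 -0.1605  0.0722]
cap 268 [ 0.5386 -0.0752  0.0722]
cap 299 [ 0.5385 -0.2506  0.0722]
cap 259 [0.5346 0.0124 0.0723]
tab ((0.516696035861969, 0.15858210623264313), (0.012221635319292545, 0.02400897815823555), 7.963335990905762) [0.5172 0.1578 0.1215]
lamp ((0.5368390679359436, 0.22987309098243713), (0.1694115400314331, 0.17902395129203796), 8.196250915527344)
16.0167
```

View pics/w3.png

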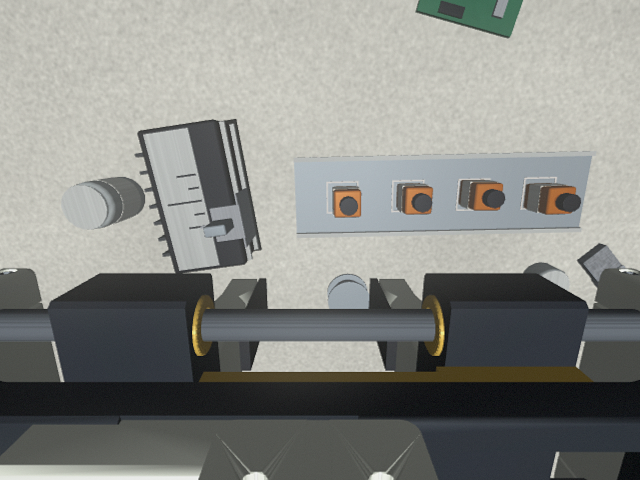

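All four bottles stand. The re-erected one is at (0.5386, -0.0752), within 1 mm of its place, at pixel (416,200). The tab is at (217,230), and the long half-travel tick ends near (203,201). Next I grip the tab and slide it.

Run:
```python
from h import *
from rig import robot
np.set_printoptions(precision=4,suppress=True)
e=Rz(8.1)@[1,0,0]; tab=np.array([.5167,.1583,.095])
best=None
for s in (1,-1):
    y=s*e; z=np.array([0,0,-1.]); R=np.c_[np.cross(y,z),y,z]; q=robot.ik(tab,R); print(s,q)
    if q is not None and (best is None or abs(q-robot.read_qpos()).max()<best[0]): best=(abs(q-robot.read_qpos()).max(),R)
R=best[1]
robot.goto(tab+[0,0,.10],R)
robot.servo_line(tab,speed=.12); print(robot.read_force())
robot.move_gripper(0); robot.dwell(.2)
p0=robot.read_position(); print("grip",robot.read_grip_width()*88,robot.read_force(),p0,robot.read_t())
for s in (.010,.020,.025,.0295):
    robot.servo_line(tab+e*s,speed=.03); robot.dwell(.15)
    print(s,(robot.read_position()-tab)@e,robot.read_force()@e,robot.read_grip_width()*88)
T=pose(robot); p,d=robot.grab_frame("wrist"); K,C=cam(robot.camera_info("wrist"),T)
np.savez("w4.npz",p=p,P=cloud(K,C,d)); cv2.imwrite("pics/w4.png",p[:,:,::-1])
p,d=robot.grab_frame("side"); cv2.imwrite("pics/s4.png",cv2.resize(p[150:400,260:460,::-1],None,fx=2.4,fy=2.4))
print(robot.read_t())
```

```text
1 [ 37.8218  15.1602 -26.2132   0.     -48.6266 150.2782]
-1 [ 37.8218  15.1602 -26.2132   0.     -48.6266 -29.7218]
[-0.1082  0.188  -0.2304]
grip 11.608554246501576 [-0.4752  0.0612  0.9341] [0.5168 0.1583 0.0951] 19.2667
0.01 0.009923525294512483 -4.245907805463993 11.683938976071095
0.02 0.019742383910404643 -4.0249709610163915 11.669607880545197
0.025 0.02456056142348007 -5.80006091804155 11.691408058316057
0.0295 0.028899772168068643 -6.179627320306174 11.825539679874833
21.55
```

View pics/w4.png

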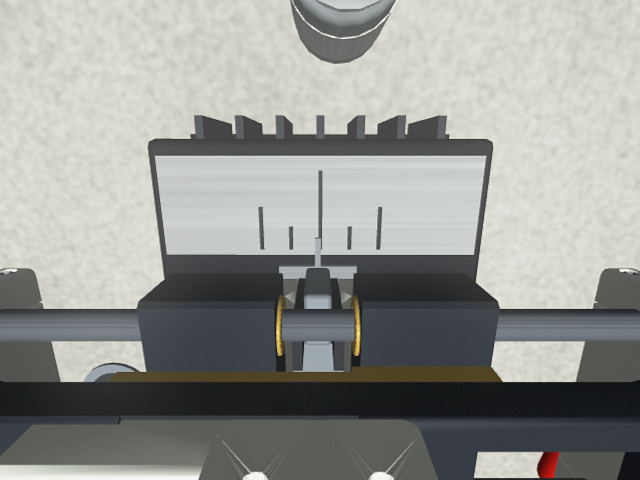

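View pics/s4.png

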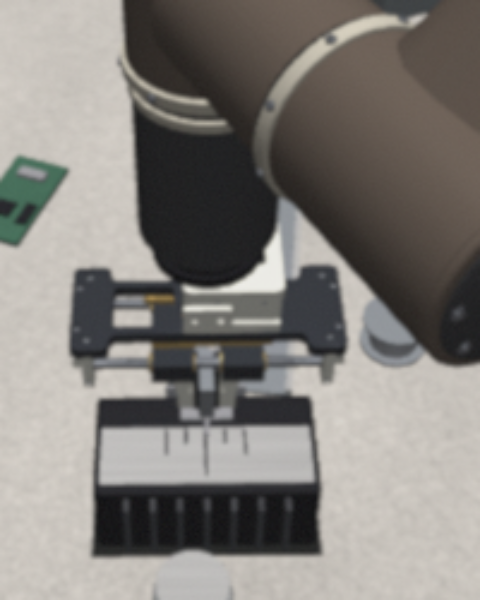

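Wrist view: the shutter's pointer is at column 318 and the half tick at 320, at about 2 px/mm, so it is roughly 1 mm short. The side view agrees and shows the tab held. I close that gap and hand in.

Run:
```python
from h import *
from rig import robot
e=Rz(8.1)@[1,0,0]; tab=np.array([.5167,.1583,.095])
robot.servo_line(tab+e*.0304,speed=.02); robot.dwell(.5)
print((robot.read_position()-tab)@e,robot.read_force(),robot.read_grip_width()*88)
p,d=robot.grab_frame("wrist"); g=p[...].mean(-1)
print("tick",300+g[180:225,300:340].mean(0).argmin(),"pointer rows 242-250",g[242:250,308:332].mean(0).round())
print(robot.read_t())
robot.job_done()
```

```text
0.029775604228089093 [-6.10310766 -0.10391164  6.54545411] 11.882304286625633
tick 319 pointer rows 242-250 [202. 202. 202. 202. 202. 203. 198. 181. 176. 176. 173. 172. 178. 198.
 203. 203. 202. 202. 202. 202. 202. 202. 202. 202.]
22.35
the job is handed in; nothing more can be done
```

The tipped bottle is upright and released within about 1 mm of its marked place. The shutter was held at about half travel (tab moved 29.8 mm, pointer within about 1 mm of the half tick) when I handed the job in at 22.4 s.

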